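# Change round the flask, the jar and the bottle at a fume-hood bench

## Task

Three things stand at the wrong places on this laboratory bench: the conical flask belongs on the magnetic stirrer, the white jar on the pan of the balance, and the amber bottle in the spill tray. Change them round, parking one of them on the empty cork mat (let go of it there) to make room, until each stands upright and well centred at its own place and the mat is empty again. Set everything down gently, never tip the three over, and leave the vial, the beaker and the bowl where they are.

Things in the scene. Friction and masses are not known exactly. Their poses are not given: they have to be found in the camera images.
- flask: Conical (Erlenmeyer) flask of clear glass with a black rubber bung, closed and empty, 138 mm tall: base 76 mm across, narrowing from 8 mm up to a straight neck 33 mm across that runs from 85 to 124 mm above the base, a 38 mm lip drawn at 120 to 124 mm (look only), bung 28 to 31 mm across above that. Best gripped by the neck. About 0.15 kg. Origin: centre of the underside; z up; round about z. At the start it stands on the balance.
- bottle: Amber glass reagent bottle with a paper band and black screw cap, 132 mm tall: body 62 mm across up to 80 mm, shoulder sloping in to a 28 mm neck at 100 mm, cap 34 mm across from 106 to 132 mm. Best gripped by the cap. About 0.28 kg. Origin: centre of the underside; z up; round about z. At the start it stands on the stirrer.
- jar: Squat white plastic jar, 64 mm tall: body 50 mm across up to 46 mm, lid 54 mm across from 46 to 64 mm (lid fixed). Gripped across the lid. About 0.12 kg. Origin: centre of the underside; z up; round about z. At the start it stands in the spill tray.
- stirrer: Magnetic stirrer, grey housing 155 x 130 mm with two black knobs on its front, fixed to the bench; flat square metal plate 120 x 122 mm on top, its surface 40 mm above the bench. The flask's proper place. Origin: on the bench, right below the centre of the plate; z up; the front with the knobs looks to -x and reaches 104 mm from the origin.
- balance: Laboratory balance, white housing 170 x 130 mm and 30 mm tall with a display on the front part, fixed to the bench; round steel pan 112 mm across, its surface 40 mm above the bench (the pan does not give). The jar's proper place. Origin: on the bench, right below the centre of the pan; z up; the display side looks to -x and reaches 107 mm from the origin.
- tray: Square grey plastic spill tray, 130 x 130 mm outside, walls 4 mm thick and 16 mm high, floor 4 mm above the bench, fixed. The bottle's proper place. Origin: on the bench, below the centre of the tray; z up, x and y along its sides.
- mat: Round cork mat, 120 mm across, 8 mm thick, fixed, empty at the start: the free spot for parking. Origin: centre of its underside, on the bench; z up.
- vial: Bystander: small glass vial with a white stopper, 28 mm across, 52 mm tall, loose on the bench. Origin: centre of the underside; z up.
- beaker: Bystander: small glass beaker, open, about 46 mm across, 62 mm tall, loose on the bench. Origin: centre of the underside; z up.
- bowl: Bystander: white porcelain bowl, about 90 mm across, 35 mm tall, loose on the bench at the far side. Origin: centre of the underside; z up.
Mind the look-alikes: they are no part of the job. What is shaped like the balance but purple is not meant. Leave any blue or turquoise look-alike of the bottle alone.

How it is judged:
By the outcome, as a careful person would: the job done as asked, in the order asked, and still so for the second after the job is handed in, with the robot touching nothing.
It also fails if it takes over 118 s, if anything falls off the work surface, if the arm or the gripper's body presses on something with over 40 N, if the wrist force passes 120 N, or if a joint passes its speed limit or range.

## Robot

A 6-joint arm with a two-finger parallel gripper is mounted at the origin on the work surface. World frame = base frame: x ahead of the robot, y to its left, z up, the work surface at z = 0. Lengths are in m, angles in rad, forces in N, time in s.
With the tool pointing down it reaches from about 0.35 to 0.875 m from the base axis. Payload 4.2 kg.
Tool frame: the origin (TCP) lies on the centre line of the jaws, within the pads' length; the fingertips stand 22 mm ahead of it and the grasp point (between the pads) lies 3 mm ahead of it; z points along the fingers, y is the line along which they close (so a half turn about z gives the same grasp; the last joint's range is limited). The gripper opens to 87 mm and grips with 3 to 60 N. Pads are 19 mm wide; open, the fingers measure 117 mm over their backs; the gripper's body (75 mm by 190 mm) begins 51 mm behind the grasp point.
Start: joints at [1.479, 0.385, 0.008, 0, -1.194, -0.259], TCP at [0.215, 0.587, 0.245] pointing down, gripper open.
Joint ranges: [-3.14, 3.14], [-1.21, 2.06], [-1.07, 1.41], [-3.16, 2.05], [-2.99, -0.16], [-3.1, 3.1]. Speed limits (rad/s): [2.79, 2.79, 3.14, 3.14, 3.14, 3.14].

## Interface

Orientations are given as a unit quaternion [w, x, y, z].
In Python, from bench import manip gives the robot as it stands.
- The arm moves only by the tool step_arm, never from a script. Its argument "series" is a list of rows, each a list of 5 numbers: the shift along the tool's x, y, z in mm, then the turn about the tool's z in degrees, then the finger opening in mm, from 0 to 87. A call has 1 to 5 rows; each row is the pose to reach, as a shift and turn from the pose commanded when the call began, along the tool's axes at that moment; what a row does not reach only later rows make up. A row lasts 1/10 s, in which the tool goes at most 50 mm and 8.59 degrees, less where a joint would pass 70% of its speed; a pose out of reach is approached as far as the arm can. A call with a gripper value outside its range is refused whole. The fingers move at their own pace and stop on an object; "grip_force" is the grip in N (left out, the last holds). Time passes only in rows, so rows that repeat a pose let the fingers close. It gives the time, the measured TCP pose, the force, the opening and the grip force at its end, in the units of the state.
- manip.observe(): the state, without advancing time (a new reading comes with each control period).
- manip.grab_frame(name): name is "scene" or "top" or "wrist"; returns a dict with "image" (480x640x3 uint8, red, green, blue), "fx", "fy", "cx", "cy" (pixels), "rvec" (rotation vector, rad) and "tvec" (3), from world to camera coordinates, as OpenCV has them. Camera axes: x right, y down, z forward; pixel columns grow to the right and rows downward; lengths in m; the calibration is good to about 2 mm. The wrist camera is an equidistant fisheye: a pixel r from the principal point sees the ray r / f radians off the axis. A picture is of the moment at which its call begins. There is no depth.
- manip.sign_off(): hands the job in; it is judged then, once.
Trained networks look in a picture, given as the dict that the camera call returned (one of the last four; its "shot" number tells which), for a name from the list of things; names that differ only in an ending like _2 or _b are one class to them, and where a whole thing is asked for, a point or a joint stands for the part that bears it (a point fixed in the world has none). Each returns a list of dicts, best first, with "conf" (0 to 1); they miss things now and then, are a little off and sometimes report something else, mostly with a low value. They report only what shows in the picture. A call takes as long as a camera call. They do not tell look-alikes from the thing itself.
- manip.cut_out(picture, label): "region" (480x640 bool, what is visible of it) and "uv" ([column, row] in pixels, amid what is visible of it).
- manip.mark_of(picture, label): "uv" ([column, row] in pixels: a listed point, or the origin of a listed thing).
The state is a dict: "t": time; "q": joint angles; "qvel": joint speeds; "tau": joint torques, N m; "tcp_pos": TCP position; "eef_rot": TCP orientation; "contact_force": force on the tool from outside, world axes, zero at the start; "torque": the same for the moment, N m; "opening": finger opening in m; "gripper_force": force on a finger pad.
Only numpy, scipy, OpenCV 4.12 (cv2) and the standard library are available. Lean on these libraries where they do the work, as an engineer would, in place of code of your own. Each camera call takes 0.05 s, during which the arm holds its last target. There are 200 camera calls.

## Working session

There is one attempt and no reset: what is moved stays moved. The work goes in short steps, Python scripts to look and compute and a tool call to move; the robot and the scene stay as the last step left them, time stands still between calls to the robot, and variables do not carry over. Pictures are saved under pics/ and viewed, at most 14 in all, crops included, and the job is handed in when it is done.

Besides the shell and the picture viewer there is one more tool, called after "Request:" as name([rows], argument=value, ...), one row to a line, values as JSON. step_arm: Moves the arm, as the interface text tells. Its arguments: {"type":"object","properties":{"series":{"type":"array"},"grip_force":{"type":"number"}},"required":["series"]}

```bash
ls; mkdir -p pics; cat > h.py <<'E'
import numpy as np, cv2
from bench import manip
def ray(p,uv):
    R=cv2.Rodrigues(np.array(p["rvec"],float))[0]; t=np.array(p["tvec"],float).ravel()
    x=(uv[0]-p["cx"])/p["fx"]; y=(uv[1]-p["cy"])/p["fy"]
    return -R.T@t, R.T@np.array([x,y,1.0])
def atz(p,uv,z):
    c,d=ray(p,uv); return c+d*(z-c[2])/d[2]
def proj(p,X):
    return cv2.projectPoints(np.array(X,float).reshape(-1,3),np.array(p["rvec"],float),np.array(p["tvec"],float),np.array([[p["fx"],0,p["cx"]],[0,p["fy"],p["cy"]],[0,0,1.]]),None)[0].reshape(-1,2)
def tri(p1,u1,p2,u2):
    c1,d1=ray(p1,u1);c2,d2=ray(p2,u2)
    s=np.linalg.lstsq(np.c_[d1,-d2],c2-c1,rcond=None)[0]
    a=c1+s[0]*d1;b=c2+s[1]*d2
    return (a+b)/2,np.linalg.norm(a-b)
def save(p,n): cv2.imwrite("pics/"+n+".png",p["image"][:,:,::-1])
E
python3 - <<'E'
from h import *
s=manip.observe(); print(s["t"],s["tcp_pos"],s["eef_rot"])
P={n:manip.grab_frame(n) for n in("scene","top")}
Z=dict(flask=.04,bottle=.04,jar=.004,stirrer=0,balance=0,tray=0,mat=0,vial=0,beaker=0,bowl=0)
for n,p in P.items():
    save(p,n+"0"); print(n,p["fx"],(-cv2.Rodrigues(np.array(p["rvec"]))[0].T@np.array(p["tvec"]).reshape(3)).round(3))
    for k,z in Z.items():
        print(k,[(round(m["conf"],2),np.round(m["uv"]).tolist(),atz(p,m["uv"],z)[:2].round(3).tolist()) for m in manip.mark_of(p,k)[:3]])
E
```

```text
pics
0.0 [0.21456408 0.58641715 0.24345861] [ 1.07663159e-03  9.84641497e-01 -1.74585052e-01 -1.48208317e-04]
scene 442.88246274307403 [ 1.11  -0.717  0.691]
flask [(0.8, [386.0, 188.0], [0.525, 0.358]), (0.42, [207.0, 337.0], [0.561, -0.381])]
bottle [(0.9, [341.0, 216.0], [0.511, 0.14]), (0.87, [381.0, 249.0], [0.679, 0.075]), (0.79, [283.0, 212.0], [0.367, 0.06])]
jar [(0.96, [298.0, 282.0], [0.57, -0.115])]
stirrer [(0.73, [341.0, 233.0], [0.526, 0.122]), (0.26, [321.0, 196.0], [0.35, 0.254])]
balance [(0.73, [251.0, 246.0], [0.37, -0.076]), (0.6, [387.0, 199.0], [0.528, 0.363])]
tray [(0.96, [295.0, 281.0], [0.559, -0.114])]
mat [(0.68, [206.0, 340.0], [0.535, -0.368])]
vial [(0.66, [300.0, 338.0], [0.683, -0.245]), (0.31, [383.0, 297.0], [0.755, -0.034])]
beaker [(0.69, [320.0, 197.0], [0.355, 0.247]), (0.38, [297.0, 277.0], [0.553, -0.1])]
bowl [(0.8, [383.0, 297.0], [0.755, -0.033]), (0.4, [207.0, 339.0], [0.532, -0.364])]
top 453.76659430465395 [ 0.464 -0.     1.023]
flask [(0.88, [144.0, 253.0], [0.513, 0.377])]
bottle [(0.88, [259.0, 250.0], [0.521, 0.128]), (0.74, [267.0, 189.0], [0.654, 0.111]), (0.64, [272.0, 340.0], [0.327, 0.098])]
jar [(0.88, [364.0, 237.0], [0.553, -0.104])]
stirrer [(0.87, [259.0, 250.0], [0.523, 0.132]), (0.25, [368.0, 238.0], [0.55, -0.113])]
balance [(0.91, [132.0, 355.0], [0.289, 0.411]), (0.67, [153.0, 252.0], [0.518, 0.372]), (0.59, [350.0, 322.0], [0.362, -0.072])]
tray [(0.94, [366.0, 235.0], [0.558, -0.109])]
mat [(0.71, [478.0, 246.0], [0.534, -0.361])]
vial [(0.68, [426.0, 180.0], [0.683, -0.247])]
beaker [(0.79, [201.0, 324.0], [0.358, 0.261])]
bowl [(0.93, [336.0, 152.0], [0.748, -0.042])]
```

View pics/scene0.png

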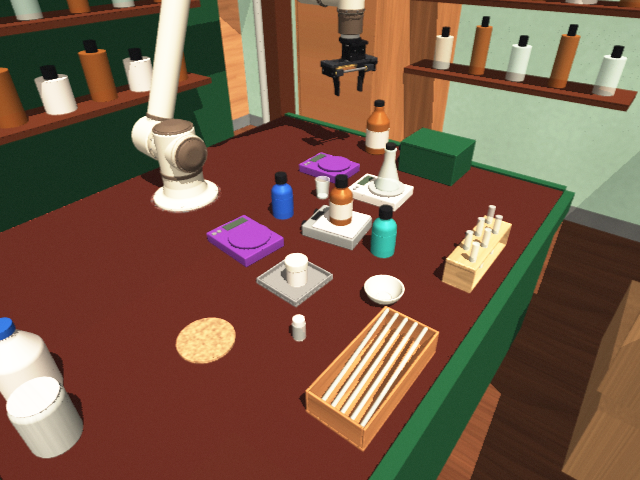

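View pics/top0.png

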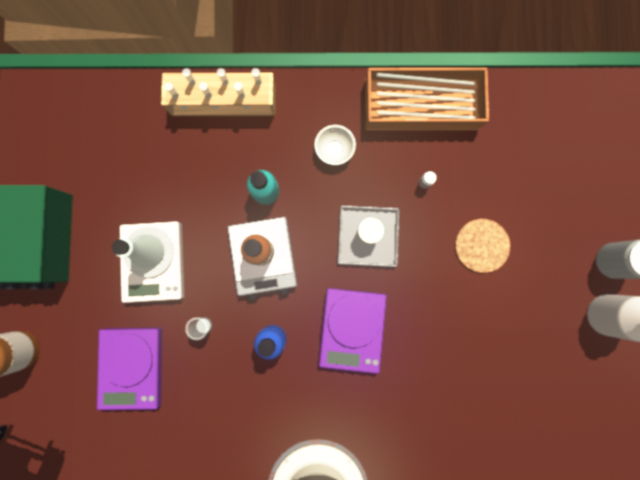

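The scene view shows the flask on the white balance (387,188), the amber bottle on the grey stirrer (341,210), the jar in the tray (296,275) and the empty mat (206,340). The look-alikes are two purple balances and the blue and teal bottles. In the top view they are at (150,255), (259,248), (370,234) and (483,246). I'll refine those positions next.

```bash
python3 - <<'E'
from h import *
from scipy.optimize import least_squares
P={n:manip.grab_frame(n) for n in("scene","top")}
prof=dict(flask=[(0,.038),(.008,.038),(.085,.0165),(.124,.0165),(.138,.014)],bottle=[(0,.031),(.08,.031),(.1,.014),(.106,.017),(.132,.017)],jar=[(0,.025),(.046,.025),(.046,.027),(.064,.027)])
g=dict(flask=(.516,.373,.04),bottle=(.521,.132,.04),jar=(.555,-.108,.004))
a=np.linspace(0,2*np.pi,24)
def sil(p,k,x,y,z):
    m=np.zeros((480,640),np.uint8);pr=prof[k]
    for (h1,r1),(h2,r2) in zip(pr,pr[1:]):
        pts=[(x+r*np.cos(t),y+r*np.sin(t),z+h) for h,r in((h1,r1),(h2,r2)) for t in a]
        cv2.fillConvexPoly(m,cv2.convexHull(proj(p,pts).astype(np.float32)).round().astype(int),1)
    return m>0
for k in g:
    for n,p in P.items():
        x0,y0,z=g[k]; c=proj(p,[[x0,y0,z+.06]])[0]
        M=[m for m in manip.cut_out(p,k) if np.hypot(*(np.array(m["uv"])-c))<30]
        if not M: print(k,n,"none");continue
        R=M[0]["region"]; best=(0,)
        for x in np.arange(x0-.024,x0+.025,.003):
            for y in np.arange(y0-.024,y0+.025,.003):
                s=sil(p,k,x,y,z); best=max(best,((s&R).sum()/(s|R).sum(),round(x,3),round(y,3)))
        print(k,n,round(M[0]["conf"],2),best)
p=P["top"]
for k,z in dict(mat=.008,tray=.016,stirrer=.04,balance=.03).items():
    for m in manip.cut_out(p,k):
        c,_=cv2.findContours(m["region"].astype(np.uint8),0,1); c=max(c,key=cv2.contourArea)
        r=cv2.minAreaRect(c); print(k,round(m["conf"],2),r, atz(p,r[0],z)[:2].round(3))
v=p["image"][200:320,100:310]; cv2.imwrite("pics/c1.png",cv2.resize(v,None,fx=3.5,fy=3.5,interpolation=cv2.INTER_CUBIC)[:,:,::-1])
E
```

```text
flask scene 0.72 (np.float64(0.8752941176470588), np.float64(0.519), np.float64(0.376))
flask top 0.72 (np.float64(0.9139221556886228), np.float64(0.519), np.float64(0.373))
bottle scene 0.63 (np.float64(0.889943074003795), np.float64(0.518), np.float64(0.129))
bottle top 0.92 (np.float64(0.9527389903329753), np.float64(0.518), np.float64(0.126))
jar scene 0.86 (np.float64(0.9067909454061251), np.float64(0.561), np.float64(-0.111))
jar top none
mat 0.69 ((481.5, 245.5), (51.0, 53.0), 90.0) [ 0.533 -0.366]
tray 0.62 ((367.7986755371094, 235.72853088378906), (58.933223724365234, 58.45757293701172), 2.726310968399048) [ 0.554 -0.112]
tray 0.2 ((426.50006103515625, 180.00001525878906), (12.020814895629883, 17.677669525146484), 45.0) [ 0.68  -0.245]
stirrer 0.6 ((261.51507568359375, 258.64935302734375), (76.65914916992188, 60.65029525756836), 80.86982727050781) [0.502 0.121]
balance 0.81 ((351.7596130371094, 330.21893310546875), (60.3245735168457, 79.60802459716797), 5.856013774871826) [ 0.348 -0.074]
balance 0.61 ((150.78598022460938, 261.5076599121094), (77.87891387939453, 62.28171920776367), 87.95458984375) [0.496 0.366]
```

View pics/c1.png

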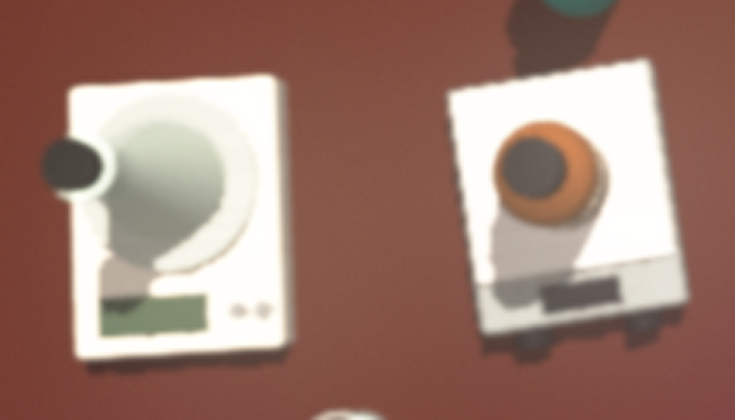

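The pan rim is centred near pixel (149,252) and the stirrer plate near (261,249). In metres that gives pan (0.516,0.366), plate (0.522,0.122), tray (0.554,-0.112) and mat (0.534,-0.367). I'll park the jar, so the arm goes there first.

Request:
step_arm([
  [36,34,0,-7,87],
  [72,69,0,-14,87],
  [108,103,0,-20.1,87],
  [145,138,0,-20.1,87],
  [181,172,0,-20.1,87],
])

```text
t: 2.2
tcp_pos: [0.3259, 0.3618, 0.2448]
eef_rot: [-0.0, 1.0, 0.0, 0.0]
contact_force: [1.1, -0.3, 1.3]
opening: 0.087
gripper_force: 0.0
```

Request:
step_arm([
  [21,43,0,0,87],
  [43,86,0,0,87],
  [64,129,0,0,87],
  [85,172,0,0,87],
  [107,215,0,0,87],
])

```text
t: 2.7
tcp_pos: [0.4329, 0.1468, 0.2451]
eef_rot: [-0.0, 1.0, 0.0, 0.001]
contact_force: [1.3, 0.5, -0.3]
opening: 0.0871
gripper_force: 0.0
```

Request:
step_arm([
  [21,43,0,0,87],
  [43,86,0,0,87],
  [64,129,0,0,87],
  [85,172,0,0,87],
  [107,215,0,0,87],
])

```text
t: 3.2
tcp_pos: [0.54, -0.0684, 0.2449]
eef_rot: [-0.0, 1.0, 0.0, 0.0]
contact_force: [0.1, 1.0, 0.4]
opening: 0.0869
gripper_force: 0.0
```

Request:
step_arm([
  [20,42,25,0,87],
  [20,42,50,0,87],
])

```text
t: 3.4
tcp_pos: [0.5617, -0.1124, 0.1944]
eef_rot: [0.0, 1.0, -0.003, 0.002]
contact_force: [-0.3, 0.4, -0.9]
opening: 0.0873
gripper_force: 0.0
```

```bash
cat >> h.py <<'E'
def wray(p,uv):
    R=cv2.Rodrigues(np.array(p["rvec"],float))[0]; t=np.array(p["tvec"],float).ravel()
    d=np.array([(uv[0]-p["cx"])/p["fx"],(uv[1]-p["cy"])/p["fy"]]); th=np.hypot(*d)
    v=np.r_[d/max(th,1e-9)*np.sin(th),np.cos(th)]
    return -R.T@t, R.T@v
def watz(p,uv,z):
    c,d=wray(p,uv); return c+d*(z-c[2])/d[2]
def wproj(p,X):
    R=cv2.Rodrigues(np.array(p["rvec"],float))[0]; q=(R@np.array(X,float).reshape(-1,3).T).T+np.array(p["tvec"],float).ravel()
    r=np.hypot(q[:,0],q[:,1]); th=np.arctan2(r,q[:,2])
    return np.c_[p["cx"]+p["fx"]*th*q[:,0]/r,p["cy"]+p["fy"]*th*q[:,1]/r]
def ring(p,im,x,y,z,r,col):
    a=np.linspace(0,2*np.pi,40)
    cv2.polylines(im,[wproj(p,[(x+r*np.cos(t),y+r*np.sin(t),z) for t in a]).round().astype(int)],True,col,1)
E
python3 - <<'E'
from h import *
p=manip.grab_frame("wrist"); im=p["image"].copy()
print(manip.observe()["tcp_pos"],p["fx"],wray(p,(320,240))[0])
for k,z in(("jar",.004),("tray",0)):
    print(k,[(m["conf"],m["uv"],watz(p,m["uv"],z)[:2].round(3)) for m in manip.mark_of(p,k)])
ring(p,im,.558,-.111,.068,.027,(255,0,0))
for s in [(.554,-.112)]:
    c=[(s[0]+.065*a,s[1]+.065*b,.016) for a,b in((1,1),(1,-1),(-1,-1),(-1,1))]
    cv2.polylines(im,[wproj(p,c).round().astype(int)],True,(0,255,0),1)
cv2.imwrite("pics/w1.png",im[:,:,::-1])
E
```

```text
[ 0.55752289 -0.11070906  0.18860639] 371.64829954431775 [ 0.63502827 -0.11356039  0.33447126]
jar [(0.86, [328.5, 217.1], array([ 0.559, -0.114])), (0.5, [466.4, 93.4], array([ 0.676, -0.241]))]
tray []
```

View pics/w1.png

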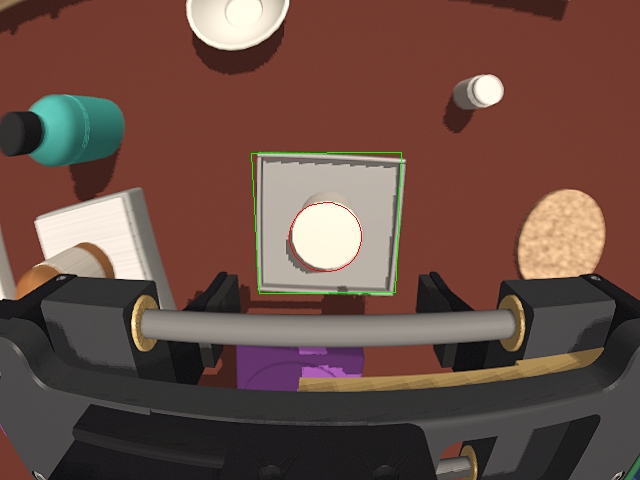

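The red jar ring (lid centre near pixel (326,236)) matches at (0.558,-0.111). The tray outline sits about 2 px right of my guess, so I take it as (0.554,-0.114). I'll go down on the jar.

Request:
step_arm([
  [-1,1,40,0,87],
  [-1,1,75,0,87],
  [-1,1,100,0,87],
  [-1,1,100,0,87],
], grip_force=15)

```text
t: 3.95
tcp_pos: [0.5569, -0.1083, 0.093]
eef_rot: [0.0, 1.0, 0.001, -0.002]
contact_force: [0.5, 0.5, 0.0]
opening: 0.0873
gripper_force: 0.0
```

Request:
step_arm([
  [0,1,20,0,87],
  [0,1,32,0,87],
  [0,1,32,0,70],
  [0,1,32,0,50],
  [0,1,32,0,48],
], grip_force=15)

```text
t: 4.45
tcp_pos: [0.5594, -0.1102, 0.064]
eef_rot: [0.0, 1.0, 0.0, 0.001]
contact_force: [-0.9, 0.3, -0.2]
opening: 0.0706
gripper_force: 0.0
```

Request:
step_arm([
  [0,0,0,0,40],
  [0,0,0,0,40],
  [0,0,0,0,40],
  [0,0,0,0,40],
], grip_force=15)

```text
t: 4.85
tcp_pos: [0.5588, -0.1105, 0.0632]
eef_rot: [0.0, 1.0, 0.0, 0.0]
contact_force: [-0.5, -0.7, 3.6]
opening: 0.0536
gripper_force: 15.0
```

Request:
step_arm([
  [0,0,-15,0,40],
  [0,0,-45,0,40],
  [-2,25,-65,0,40],
  [-6,65,-65,0,40],
  [-10,110,-65,0,40],
])

```text
t: 5.35
tcp_pos: [0.5485, -0.2205, 0.128]
eef_rot: [-0.0, 1.0, 0.001, 0.001]
contact_force: [1.8, -0.7, -1.3]
opening: 0.0537
gripper_force: 15.0
```

Request:
step_arm([
  [-4,45,0,0,40],
  [-8,90,0,0,40],
  [-12,125,0,0,40],
  [-15,146,20,0,40],
  [-15,146,40,0,40],
])

```text
t: 5.85
tcp_pos: [0.5325, -0.3692, 0.0865]
eef_rot: [0.0, 1.0, -0.002, 0.0]
contact_force: [-0.9, 1.7, -2.1]
opening: 0.0537
gripper_force: 15.0
```

Request:
step_arm([
  [0,0,10,0,40],
  [0,0,15,0,40],
  [0,0,18,0,40],
  [0,0,19,0,40],
])

```text
t: 6.25
tcp_pos: [0.534, -0.3659, 0.069]
eef_rot: [0.0, 1.0, 0.001, 0.0]
contact_force: [-0.3, 0.2, -1.0]
opening: 0.0539
gripper_force: 15.0
```

Request:
step_arm([
  [0,0,0.5,0,40],
  [0,0,1,0,40],
  [0,0,1.5,0,40],
  [0,0,2,0,40],
])

```text
t: 6.65
tcp_pos: [0.5337, -0.3664, 0.0672]
eef_rot: [0.0, 1.0, 0.0, 0.0]
contact_force: [-1.0, 0.6, 2.2]
opening: 0.054
gripper_force: 15.0
```

Request:
step_arm([
  [0,0,0.5,0,40],
  [0,0,0.5,0,60],
  [0,0,0.5,0,75],
  [0,0,0.5,0,87],
  [0,0,0.5,0,87],
])

```text
t: 7.15
tcp_pos: [0.5334, -0.3665, 0.0659]
eef_rot: [0.0, 1.0, -0.0, -0.0]
contact_force: [0.7, 1.1, -0.2]
opening: 0.0764
gripper_force: 0.0
```

Request:
step_arm([
  [0,0,-20,0,87],
  [0,0,-60,0,87],
  [0,0,-100,0,87],
  [0,-30,-135,0,87],
  [0,-75,-150,0,87],
])

```text
t: 7.65
tcp_pos: [0.5349, -0.2929, 0.2198]
eef_rot: [0.002, 1.0, -0.001, 0.003]
contact_force: [0.9, -0.2, 0.7]
opening: 0.0867
gripper_force: 0.0
```

Request:
step_arm([
  [0,-47,0,0,87],
  [0,-94,0,0,87],
  [0,-141,0,0,87],
  [0,-188,0,0,87],
  [0,-235,0,0,87],
])

```text
t: 8.15
tcp_pos: [0.5331, -0.0546, 0.2162]
eef_rot: [-0.0, 1.0, -0.0, 0.0]
contact_force: [1.4, -0.1, -0.2]
opening: 0.087
gripper_force: 0.0
```

Request:
step_arm([
  [-5,-45,0,0,87],
  [-10,-90,0,0,87],
  [-15,-135,0,0,87],
  [-16,-180,0,0,87],
  [-16,-185,0,0,87],
])

```text
t: 8.65
tcp_pos: [0.5175, 0.1326, 0.2162]
eef_rot: [-0.0, 1.0, 0.003, 0.001]
contact_force: [0.2, -0.1, -0.2]
opening: 0.0871
gripper_force: 0.0
```

```bash
python3 - <<'E'
from h import *
p=manip.grab_frame("wrist"); im=p["image"].copy()
s=manip.observe();print(s["t"],s["tcp_pos"])
print([(m["conf"],m["uv"],watz(p,m["uv"],.04)[:2].round(3)) for m in manip.mark_of(p,"bottle")])
ring(p,im,.518,.128,.172,.017,(255,0,0)); ring(p,im,.518,.128,.12,.031,(255,255,0))
ring(p,im,.516,.366,.04,.056,(0,255,0)); ring(p,im,.519,.374,.178,.014,(255,0,0))
a=np.radians(6)
R=np.array([[np.cos(a),-np.sin(a)],[np.sin(a),np.cos(a)]])
for a in(-8,8):
  a=np.radians(a);R=np.array([[np.cos(a),-np.sin(a)],[np.sin(a),np.cos(a)]])
  c=[(*(R@np.array([.06*i,.061*j])+[.522,.122]),.04) for i,j in((1,1),(1,-1),(-1,-1),(-1,1))]
  cv2.polylines(im,[wproj(p,c).round().astype(int)],True,(0,255,0),1)
cv2.imwrite("pics/w2.png",im[:,:,::-1])
t=manip.grab_frame("top"); save(t,"t2")
E
```

```text
8.7 [0.51737603 0.13143772 0.21601307]
[(0.87, [341.4, 64.3], array([0.65 , 0.121])), (0.74, [334.6, 218.1], array([0.517, 0.126])), (0.71, [352.7, 368.8], array([0.357, 0.106])), (0.26, [116.9, 214.9], array([0.521, 0.338]))]
```

View pics/w2.png

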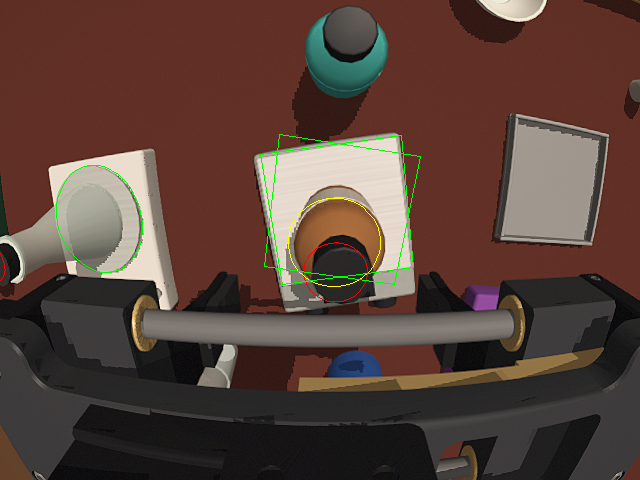

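The cap sits near pixel (341,272), a little right of my ring, so the bottle is at about (0.518,0.127). The tray is empty, and the stirrer can be refined once the bottle is off it. Gripping the cap now.

Request:
step_arm([
  [0,5,0,0,87],
  [0,5,20,0,87],
  [0,5,40,0,87],
  [0,5,52,0,60],
  [0,5,52,0,45],
], grip_force=20)

```text
t: 9.3
tcp_pos: [0.5165, 0.1218, 0.1624]
eef_rot: [0.001, 1.0, -0.001, -0.002]
contact_force: [-0.7, 0.2, -0.1]
opening: 0.0775
gripper_force: 0.0
```

Request:
step_arm([
  [0,0,0,0,30],
  [0,0,0,0,25],
  [0,0,0,0,25],
  [0,0,0,0,25],
  [0,0,0,0,25],
], grip_force=20)

```text
t: 9.8
tcp_pos: [0.5175, 0.1237, 0.1644]
eef_rot: [-0.0, 1.0, 0.0, 0.0]
contact_force: [0.3, 0.0, -0.2]
opening: 0.0392
gripper_force: 0.0
```

Request:
step_arm([
  [0,0,0,0,25],
  [0,0,0,0,25],
  [0,0,0,0,25],
  [0,0,0,0,25],
], grip_force=22)

```text
t: 10.2
tcp_pos: [0.5177, 0.1239, 0.1643]
eef_rot: [-0.0, 1.0, 0.0, 0.0]
contact_force: [-0.6, 1.2, 2.4]
opening: 0.0332
gripper_force: 22.0
```

Request:
step_arm([
  [0,0,-2,0,25],
  [0,0,-8,0,25],
  [0,0,-20,0,25],
  [0,0,-35,0,25],
  [0,0,-50,0,25],
])

```text
t: 10.7
tcp_pos: [0.5173, 0.1234, 0.2151]
eef_rot: [0.0, 1.0, -0.0, -0.0]
contact_force: [0.5, 0.9, -3.2]
opening: 0.0336
gripper_force: 22.0
```

Request:
step_arm([
  [4,20,0,0,25],
  [10,60,0,0,25],
  [16,100,0,0,25],
  [22,140,0,0,25],
  [28,180,0,0,25],
])

```text
t: 11.2
tcp_pos: [0.5454, -0.058, 0.2149]
eef_rot: [-0.0, 1.0, 0.0, 0.0]
contact_force: [0.6, 0.7, -2.3]
opening: 0.0336
gripper_force: 22.0
```

Request:
step_arm([
  [5,30,0,0,25],
  [8,50,0,0,25],
  [9,57,10,0,25],
  [9,57,25,0,25],
  [9,57,35,0,25],
])

```text
t: 11.7
tcp_pos: [0.5535, -0.1133, 0.1778]
eef_rot: [-0.0, 1.0, -0.0, -0.001]
contact_force: [-0.5, -0.6, -4.5]
opening: 0.0336
gripper_force: 22.0
```

```bash
python3 - <<'E'
from h import *
p=manip.grab_frame("top"); q=manip.grab_frame("wrist"); q2=manip.grab_frame("scene")
im=p["image"].copy();print(manip.observe()["tcp_pos"])
v=im[195:305,100:310]; cv2.imwrite("pics/c2.png",cv2.resize(v,None,fx=3.5,fy=3.5,interpolation=cv2.INTER_CUBIC)[:,:,::-1])
for n,pp in (("top",p),("scene",q2)):
    print(n,[(m["conf"],np.round(m["uv"]),atz(pp,m["uv"],0)[:2].round(3)) for m in manip.mark_of(pp,"stirrer")])
    print(n,[(m["conf"],atz(pp,m["uv"],0)[:2].round(3)) for m in manip.mark_of(pp,"tray")])
im=q["image"].copy();c=[(.5545+.065*a,-.1135+.065*b,.016) for a,b in((1,1),(1,-1),(-1,-1),(-1,1))]
cv2.polylines(im,[wproj(q,c).round().astype(int)],True,(0,255,0),1)
cv2.imwrite("pics/w3.png",im[:,:,::-1])
E
```

```text
[ 0.55388474 -0.11290891  0.17830195]
top []
top [(0.84, array([ 0.554, -0.116]))]
scene []
scene [(0.71, array([ 0.553, -0.103])), (0.53, array([0.521, 0.123]))]
```

View pics/c2.png

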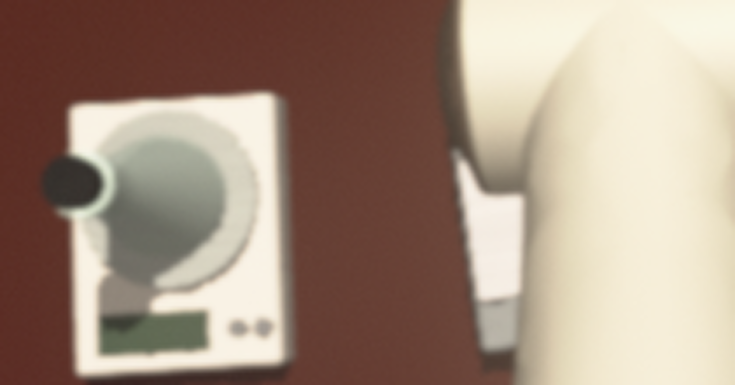

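View pics/w3.png

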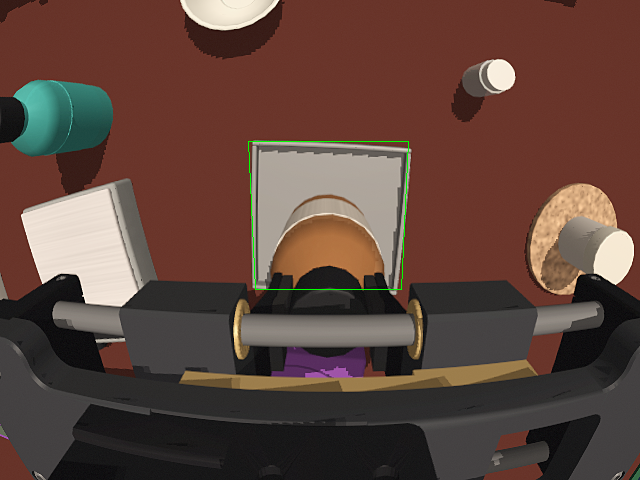

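In the wrist view the tray outline matches (centre pixel (328,216)) and the bottle hangs central. The arm hides the stirrer in the top crop, and the pan is again at (149,252). Lowering the bottle.

Request:
step_arm([
  [0,0,15,0,25],
  [0,0,30,0,25],
  [0,0,40,0,25],
  [0,0,46,0,25],
  [0,0,48,0,25],
])

```text
t: 12.55
tcp_pos: [0.5544, -0.1133, 0.1307]
eef_rot: [0.0, 1.0, 0.0, -0.0]
contact_force: [-0.1, -0.4, -2.2]
opening: 0.0336
gripper_force: 22.0
```

Request:
step_arm([
  [0,0,0.5,0,25],
  [0,0,1,0,25],
  [0,0,1.5,0,25],
  [0,0,2,0,25],
])

```text
t: 12.95
tcp_pos: [0.5546, -0.1134, 0.1294]
eef_rot: [-0.0, 1.0, 0.0, 0.0]
contact_force: [0.6, 0.7, -3.0]
opening: 0.0334
gripper_force: 22.0
```

Request:
step_arm([
  [0,0,0.5,0,25],
  [0,0,1,0,25],
  [0,0,1.5,0,25],
  [0,0,1.5,0,25],
])

```text
t: 13.35
tcp_pos: [0.5549, -0.1133, 0.1283]
eef_rot: [0.0, 1.0, 0.0, 0.001]
contact_force: [-1.6, 1.6, 1.0]
opening: 0.0335
gripper_force: 22.0
```

Request:
step_arm([
  [0,0,0,0,38],
  [0,0,0,0,60],
  [0,0,0,0,87],
  [0,0,0,0,87],
  [0,0,0,0,87],
])

```text
t: 13.85
tcp_pos: [0.5544, -0.1135, 0.1275]
eef_rot: [0.0, 1.0, 0.0, -0.0]
contact_force: [-0.4, 0.0, 0.2]
opening: 0.0622
gripper_force: 0.0
```

Request:
step_arm([
  [0,0,-20,0,87],
  [0,0,-60,0,87],
  [0,0,-100,0,87],
  [-10,-40,-110,0,87],
  [-15,-88,-110,0,87],
])

```text
t: 14.35
tcp_pos: [0.5402, -0.0255, 0.2403]
eef_rot: [-0.0, 1.0, -0.002, 0.003]
contact_force: [0.7, -0.1, -0.4]
opening: 0.0864
gripper_force: 0.0
```

Request:
step_arm([
  [-5,-45,0,0,87],
  [-10,-90,0,0,87],
  [-15,-135,0,0,87],
  [-20,-150,0,0,87],
  [-20,-150,0,0,87],
])

```text
t: 14.85
tcp_pos: [0.5189, 0.1267, 0.2376]
eef_rot: [-0.0, 1.0, 0.002, 0.0]
contact_force: [0.2, -0.3, 0.5]
opening: 0.0875
gripper_force: 0.0
```

```bash
python3 - <<'E'
from h import *
q=manip.grab_frame("wrist"); im=q["image"].copy()
print(manip.observe()["tcp_pos"])
for n in("stirrer",):
    for m in manip.cut_out(q,n): 
        print(m["conf"],np.round(m["uv"]),watz(q,m["uv"],.04)[:2])
    print([(m["conf"],np.round(m["uv"]),watz(q,m["uv"],0)[:2].round(3)) for m in manip.mark_of(q,n)])
a=np.radians(8);R=np.array([[np.cos(a),-np.sin(a)],[np.sin(a),np.cos(a)]])
def plate(a,x,y,col):
  a=np.radians(a);R=np.array([[np.cos(a),-np.sin(a)],[np.sin(a),np.cos(a)]])
  c=[(*(R@np.array([.06*i,.061*j])+[x,y]),.04) for i,j in((1,1),(1,-1),(-1,-1),(-1,1))]
  cv2.polylines(im,[wproj(q,c).round().astype(int)],True,col,1)
plate(8.5,.522,.123,(0,255,0))
ring(q,im,.519,.374,.178,.014,(255,0,0)); ring(q,im,.519,.374,.04,.038,(255,0,0)); ring(q,im,.516,.366,.04,.056,(0,255,0))
cv2.imwrite("pics/w4.png",im[:,:,::-1])
E
```

```text
[0.51913823 0.12545617 0.23752326]
0.88 [335. 219.] [0.51218404 0.11909767]
[(0.66, array([330., 204.]), array([0.519, 0.124]))]
```

View pics/w4.png

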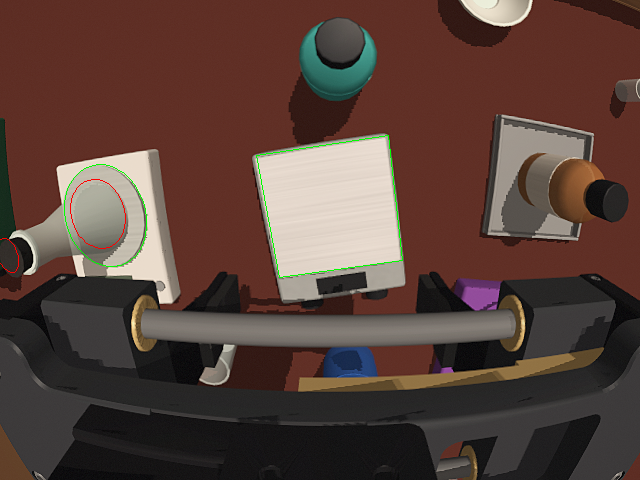

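The stirrer plate fits (0.522,0.123) exactly, the bottle stands in the tray, and the pan ring fits. The bung sits about 5 px right of my ring, so the flask is at y≈0.371. I'll move over it for a closer look.

Request:
step_arm([
  [0,-45,0,0,87],
  [0,-90,0,0,87],
  [0,-135,0,0,87],
  [0,-180,0,0,87],
  [0,-220,0,0,87],
])

```text
t: 15.5
tcp_pos: [0.5201, 0.3452, 0.2375]
eef_rot: [0.0, 1.0, -0.001, 0.0]
contact_force: [-0.1, -0.3, -0.8]
opening: 0.0869
gripper_force: 0.0
```

Request:
step_arm([
  [0,-24,0,0,87],
  [0,-24,0,0,87],
])

```text
t: 15.7
tcp_pos: [0.52, 0.3703, 0.2365]
eef_rot: [0.0, 1.0, 0.001, -0.0]
contact_force: [0.5, -0.3, -0.3]
opening: 0.0868
gripper_force: 0.0
```

```bash
python3 - <<'E'
from h import *
q=manip.grab_frame("wrist"); im=q["image"].copy()
print(manip.observe()["tcp_pos"])
print([(m["conf"],np.round(m["uv"]),watz(q,m["uv"],0.04)[:2].round(3)) for m in manip.mark_of(q,"flask")])
ring(q,im,.519,.372,.178,.014,(255,0,0)); ring(q,im,.519,.372,.04,.038,(255,0,0)); ring(q,im,.516,.366,.04,.056,(0,255,0))
cv2.imwrite("pics/w5.png",im[:,:,::-1])
E
```

```text
[0.51988501 0.36863026 0.23670564]
[(0.75, array([325., 215.]), array([0.517, 0.372]))]
```

View pics/w5.png

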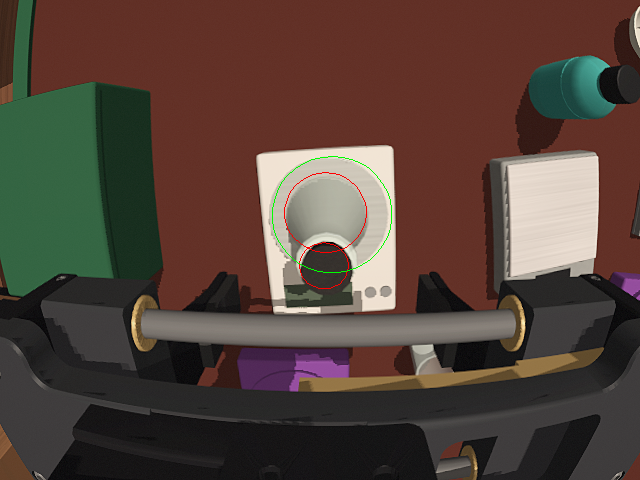

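The rings fit the flask (bung at pixel (325,264)), so it stands at (0.519,0.372). Descending to the neck.

Request:
step_arm([
  [-1,-2,20,0,87],
  [-1,-2,50,0,87],
  [-1,-2,75,0,87],
  [-1,-2,90,0,60],
  [-1,-2,90,0,45],
], grip_force=15)

```text
t: 16.3
tcp_pos: [0.5178, 0.3675, 0.1452]
eef_rot: [0.002, 1.0, -0.001, -0.002]
contact_force: [-0.5, -0.8, 0.1]
opening: 0.0782
gripper_force: 0.0
```

Request:
step_arm([
  [0,0,0,0,35],
  [0,0,0,0,25],
  [0,0,0,0,25],
  [0,0,0,0,25],
  [0,0,0,0,25],
])

```text
t: 16.8
tcp_pos: [0.5185, 0.3708, 0.1481]
eef_rot: [-0.0, 1.0, 0.0, 0.0]
contact_force: [0.6, 0.2, 0.4]
opening: 0.039
gripper_force: 0.0
```

Request:
step_arm([
  [0,0,0,0,25],
  [0,0,0,0,25],
  [0,0,0,0,25],
  [0,0,0,0,25],
])

```text
t: 17.2
tcp_pos: [0.5185, 0.3708, 0.1478]
eef_rot: [-0.0, 1.0, 0.0, 0.0]
contact_force: [0.4, 0.9, 1.4]
opening: 0.0327
gripper_force: 15.0
```

Request:
step_arm([
  [0,0,-3,0,25],
  [0,0,-12,0,25],
  [0,0,-30,0,25],
  [0,5,-45,0,25],
  [0,20,-50,0,25],
])

```text
t: 17.7
tcp_pos: [0.5192, 0.3514, 0.1999]
eef_rot: [-0.001, 1.0, 0.001, 0.002]
contact_force: [0.3, 0.1, -1.5]
opening: 0.0324
gripper_force: 15.0
```

Request:
step_arm([
  [1,35,0,0,25],
  [1,75,0,0,25],
  [2,115,0,0,25],
  [2,155,0,0,25],
  [3,190,0,0,25],
])

```text
t: 18.2
tcp_pos: [0.5202, 0.1575, 0.1976]
eef_rot: [0.0, 1.0, -0.001, -0.0]
contact_force: [-0.2, 0.3, -1.4]
opening: 0.0325
gripper_force: 15.0
```

Request:
step_arm([
  [0,25,0,0,25],
  [0,38,5,0,25],
  [0,38,20,0,25],
  [0,38,32,0,25],
  [0,38,42,0,25],
])

```text
t: 18.7
tcp_pos: [0.5209, 0.1224, 0.1543]
eef_rot: [0.0, 1.0, -0.0, -0.001]
contact_force: [0.0, -0.1, -1.2]
opening: 0.0325
gripper_force: 15.0
```

Request:
step_arm([
  [0,0,2,0,25],
  [0,0,4,0,25],
  [0,0,5,0,25],
  [0,0,6,0,25],
])

```text
t: 19.1
tcp_pos: [0.5217, 0.123, 0.1499]
eef_rot: [-0.0, 1.0, 0.0, 0.0]
contact_force: [0.7, -0.0, -1.5]
opening: 0.0329
gripper_force: 15.0
```

Request:
step_arm([
  [0,0,0.5,0,25],
  [0,0,1,0,25],
  [0,0,1.5,0,25],
  [0,0,2,0,25],
  [0,0,2,0,25],
])

```text
t: 19.6
tcp_pos: [0.5216, 0.1227, 0.1478]
eef_rot: [-0.0, 1.0, 0.0, 0.0]
contact_force: [0.1, 0.7, -0.9]
opening: 0.0328
gripper_force: 15.0
```

Request:
step_arm([
  [0,0,0.5,0,25],
  [0,0,1,0,25],
  [0,0,1,0,25],
])

```text
t: 19.9
tcp_pos: [0.5217, 0.1228, 0.1477]
eef_rot: [-0.0, 1.0, 0.0, 0.001]
contact_force: [-2.0, 0.0, 4.5]
opening: 0.0322
gripper_force: 15.0
```

Request:
step_arm([
  [0,0,0,0,38],
  [0,0,0,0,60],
  [0,0,0,0,87],
  [0,0,0,0,87],
  [0,0,0,0,87],
])

```text
t: 20.4
tcp_pos: [0.5214, 0.1226, 0.1464]
eef_rot: [0.0, 1.0, -0.0, -0.0]
contact_force: [-0.3, 0.1, 0.1]
opening: 0.0623
gripper_force: 0.0
```

Request:
step_arm([
  [0,0,-20,0,87],
  [0,0,-60,0,87],
  [0,0,-90,0,87],
  [0,40,-90,0,87],
  [2,89,-90,0,87],
])

```text
t: 20.9
tcp_pos: [0.524, 0.0341, 0.2379]
eef_rot: [-0.001, 1.0, 0.002, 0.001]
contact_force: [0.8, -0.4, -0.7]
opening: 0.0864
gripper_force: 0.0
```

Request:
step_arm([
  [1,48,0,0,87],
  [2,96,0,0,87],
  [3,144,0,0,87],
  [4,192,0,0,87],
  [5,240,0,0,87],
])

```text
t: 21.4
tcp_pos: [0.5282, -0.2083, 0.2366]
eef_rot: [0.0, 1.0, 0.0, 0.0]
contact_force: [0.0, 0.3, 0.1]
opening: 0.087
gripper_force: 0.0
```

Request:
step_arm([
  [2,45,0,0,87],
  [4,90,0,0,87],
  [5,130,0,0,87],
  [5,160,0,0,87],
  [5,160,0,0,87],
])

```text
t: 21.9
tcp_pos: [0.5328, -0.3699, 0.2353]
eef_rot: [0.0, 1.0, -0.002, -0.001]
contact_force: [-0.5, 0.6, 0.0]
opening: 0.0867
gripper_force: 0.0
```

```bash
python3 - <<'E'
from h import *
q=manip.grab_frame("wrist"); im=q["image"].copy()
print(manip.observe()["tcp_pos"])
print([(m["conf"],np.round(m["uv"]),watz(q,m["uv"],0.008)[:2].round(3)) for m in manip.mark_of(q,"jar")])
ring(q,im,.533,-.3665,.072,.027,(255,0,0)); ring(q,im,.534,-.367,.008,.06,(0,255,0))
s=manip.grab_frame("scene")
cv2.imwrite("pics/m6.png",np.hstack([cv2.resize(im,(400,300)),cv2.resize(s["image"][120:390,140:500],(400,300))])[:,:,::-1])
E
```

```text
[ 0.53281835 -0.36807777  0.23545597]
[]
```

View pics/m6.png

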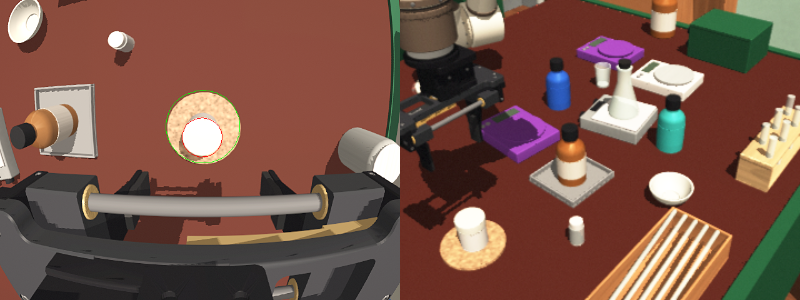

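The jar stands on the mat exactly at the ring (pixel (202,137) in the left half). The flask and the bottle stand upright in their places. Fetching the jar.

Request:
step_arm([
  [0,0,45,0,87],
  [0,0,90,0,87],
  [0,0,130,0,87],
  [0,0,155,0,87],
  [0,0,169,0,87],
])

```text
t: 22.55
tcp_pos: [0.5325, -0.3644, 0.0652]
eef_rot: [-0.001, 1.0, 0.001, -0.002]
contact_force: [-0.4, 0.1, -0.0]
opening: 0.0872
gripper_force: 0.0
```

Request:
step_arm([
  [0,0,0,0,65],
  [0,0,0,0,50],
  [0,0,0,0,40],
  [0,0,0,0,40],
  [0,0,0,0,40],
], grip_force=15)

```text
t: 23.05
tcp_pos: [0.5339, -0.3666, 0.0688]
eef_rot: [0.0, 1.0, -0.0, 0.001]
contact_force: [-0.5, -0.2, 0.6]
opening: 0.0548
gripper_force: 0.0
```

Request:
step_arm([
  [0,0,0,0,40],
  [0,0,0,0,40],
  [0,0,0,0,40],
])

```text
t: 23.35
tcp_pos: [0.5339, -0.3666, 0.0687]
eef_rot: [0.0, 1.0, 0.0, 0.001]
contact_force: [-1.5, 1.6, 6.5]
opening: 0.0536
gripper_force: 15.0
```

Request:
step_arm([
  [0,0,-10,0,40],
  [0,0,-50,0,40],
  [0,0,-95,0,40],
  [0,0,-140,0,40],
  [0,0,-185,0,40],
])

```text
t: 23.85
tcp_pos: [0.5328, -0.3662, 0.2539]
eef_rot: [-0.0, 1.0, -0.0, -0.001]
contact_force: [1.3, -0.4, -1.4]
opening: 0.0538
gripper_force: 15.0
```

Request:
step_arm([
  [0,-10,-25,0,40],
  [0,-45,-35,0,40],
  [-2,-85,-35,0,40],
  [-3,-125,-35,0,40],
  [-4,-165,-35,0,40],
])

```text
t: 24.35
tcp_pos: [0.5286, -0.2, 0.2872]
eef_rot: [-0.0, 1.0, -0.0, -0.0]
contact_force: [0.8, 0.6, -1.2]
opening: 0.0536
gripper_force: 15.0
```

Request:
step_arm([
  [-1,-45,0,0,40],
  [-2,-90,0,0,40],
  [-3,-135,0,0,40],
  [-4,-180,0,0,40],
  [-5,-225,0,0,40],
])

```text
t: 24.85
tcp_pos: [0.5235, 0.0252, 0.2874]
eef_rot: [-0.0, 1.0, -0.0, -0.0]
contact_force: [1.0, -0.1, -0.3]
opening: 0.0537
gripper_force: 15.0
```

Request:
step_arm([
  [-1,-45,0,0,40],
  [-2,-90,0,0,40],
  [-3,-135,0,0,40],
  [-4,-180,0,0,40],
  [-5,-220,0,0,40],
])

```text
t: 25.35
tcp_pos: [0.5186, 0.2455, 0.2872]
eef_rot: [0.0, 1.0, 0.0, -0.0]
contact_force: [-0.1, -0.6, -2.2]
opening: 0.0533
gripper_force: 15.0
```

Request:
step_arm([
  [-2,-40,0,0,40],
  [-3,-80,0,0,40],
  [-4,-110,0,0,40],
  [-4,-123,0,0,40],
  [-4,-123,0,0,40],
])

```text
t: 25.85
tcp_pos: [0.5149, 0.3677, 0.2864]
eef_rot: [0.001, 1.0, 0.001, -0.001]
contact_force: [0.3, -0.2, -1.7]
opening: 0.0534
gripper_force: 15.0
```

Request:
step_arm([
  [0,0,40,0,40],
  [0,0,85,0,40],
  [0,0,125,0,40],
  [0,0,150,0,40],
  [0,0,165,0,40],
])

```text
t: 26.35
tcp_pos: [0.5145, 0.3636, 0.1198]
eef_rot: [0.002, 1.0, -0.001, -0.002]
contact_force: [0.5, -0.1, -1.2]
opening: 0.0532
gripper_force: 15.0
```

```bash
python3 - <<'E'
from h import *
q=manip.grab_frame("wrist"); im=q["image"].copy()
print(manip.observe()["tcp_pos"])
ring(q,im,.516,.3665,.04,.056,(0,255,0)); ring(q,im,.516,.3665,.127,.027,(255,0,0))
cv2.imwrite("pics/w7.png",im[:,:,::-1])
E
```

```text
[0.51375106 0.36311161 0.11798632]
```

View pics/w7.png

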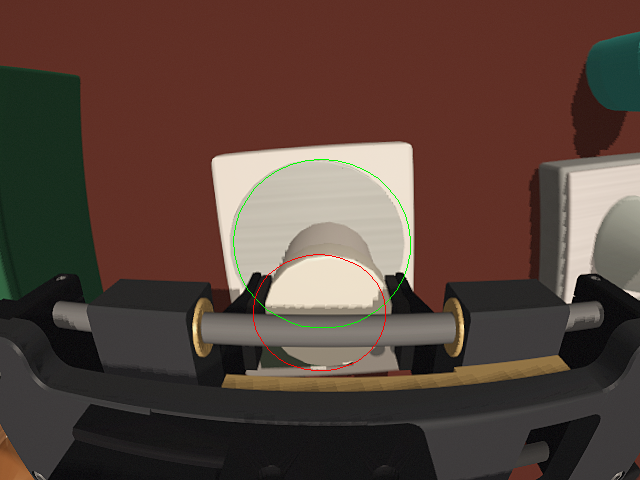

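The pan ring fits (centre pixel (321,243)). The jar is within about 3 mm of it while the arm settles. Lowering.

Request:
step_arm([
  [0,0,8,0,40],
  [0,0,14,0,40],
  [0,0,18,0,40],
  [0,0,20,0,40],
  [0,0,20,0,40],
])

```text
t: 26.9
tcp_pos: [0.5155, 0.3666, 0.1028]
eef_rot: [-0.0, 1.0, 0.0, 0.0]
contact_force: [0.3, -0.2, -1.7]
opening: 0.0533
gripper_force: 15.0
```

Request:
step_arm([
  [0,0,0.5,0,40],
  [0,0,1,0,40],
  [0,0,1.5,0,40],
  [0,0,2,0,40],
  [0,0,2,0,40],
])

```text
t: 27.4
tcp_pos: [0.5154, 0.3667, 0.1008]
eef_rot: [-0.0, 1.0, 0.0, 0.0]
contact_force: [-1.0, 0.1, -0.5]
opening: 0.0536
gripper_force: 15.0
```

Request:
step_arm([
  [0,0,0.5,0,40],
  [0,0,1,0,40],
  [0,0,1,0,40],
])

```text
t: 27.7
tcp_pos: [0.5155, 0.3667, 0.1007]
eef_rot: [-0.0, 1.0, 0.0, 0.0]
contact_force: [-2.7, -1.1, 6.2]
opening: 0.0532
gripper_force: 15.0
```

Request:
step_arm([
  [0,0,0,0,58],
  [0,0,0,0,70],
  [0,0,0,0,87],
  [0,0,0,0,87],
  [0,0,0,0,87],
])

```text
t: 28.2
tcp_pos: [0.5154, 0.3666, 0.0993]
eef_rot: [0.0, 1.0, -0.0, -0.0]
contact_force: [0.6, -0.4, 0.7]
opening: 0.0817
gripper_force: 0.0
```

Request:
step_arm([
  [0,0,-20,0,87],
  [0,0,-60,0,87],
  [0,0,-100,0,87],
  [0,0,-140,0,87],
  [0,0,-180,0,87],
])

```text
t: 28.7
tcp_pos: [0.5152, 0.3664, 0.2812]
eef_rot: [-0.0, 1.0, 0.0, 0.0]
contact_force: [1.0, 0.1, -0.1]
opening: 0.0868
gripper_force: 0.0
```

Request:
step_arm([
  [-40,-20,0,0,87],
  [-80,-40,0,0,87],
  [-120,-60,0,0,87],
  [-160,-80,0,0,87],
  [-160,-80,0,0,87],
])

```text
t: 29.2
tcp_pos: [0.3517, 0.4485, 0.2799]
eef_rot: [-0.001, 1.0, 0.003, -0.0]
contact_force: [0.7, 1.4, 0.4]
opening: 0.0868
gripper_force: 0.0
```

```bash
python3 - <<'E'
from h import *
t=manip.grab_frame("top"); s=manip.grab_frame("scene")
im=t["image"].copy(); a=np.linspace(0,6.283,30)
def r(x,y,z,rad,c): cv2.polylines(im,[proj(t,[(x+rad*np.cos(b),y+rad*np.sin(b),z) for b in a]).round().astype(int)],True,c,1)
r(.516,.3665,.104,.027,(255,0,0)); r(.516,.3665,.04,.056,(0,255,0)); r(.5545,-.1135,.136,.017,(255,0,0)); r(.522,.123,.178,.014,(255,0,0))
f=lambda v:cv2.resize(v,(400,300))
cv2.imwrite("pics/m8.png",np.hstack([f(im[150:330,110:400]),f(s["image"][120:360,200:500])])[:,:,::-1])
E
```

```text
(no output)
```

View pics/m8.png

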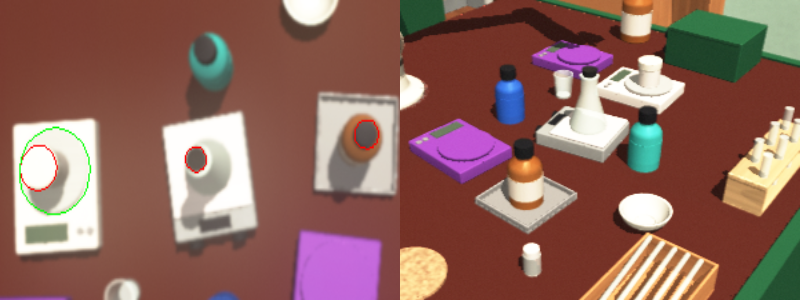

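The final view shows the jar on the pan (39,167), the flask on the stirrer (196,159) and the bottle in the tray (367,134), all upright and matching their rings. The mat is empty and the bystanders haven't moved.

```bash
python3 -c "
from bench import manip
print(manip.sign_off())"
```

```text
the job is handed in; nothing more can be done
None
```

The job is handed in at about 29 s on the robot's clock: in the last pictures the flask is on the stirrer, the jar on the balance pan and the bottle in the spill tray, all upright and centred, with the mat empty and the vial, beaker and bowl not touched.

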